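# Sweep the loose ferrules off the fitting tray

## Task

Three brass ferrules lie loose on the fitting tray: sweep them along the tray with your fingers, over its open end and into the bin that already holds ferrules (not the bin of handles at the other end). Only push them; do not pinch them or pick them up. Leave the short awl handle standing where it is among them, and leave the other things on the bench alone.

Things in the scene. Friction and masses are not known exactly. Their poses are not given: they have to be found in the camera images.
- tray: Fitting tray fixed to the bench: flat green steel deck, top 85 mm above the bench, 264 mm along its x, 324 mm along its y. Wooden rims along both long sides (inner faces at tray x = -120 and +120 mm, 12 mm thick, 24 mm above the deck, y = -150 to +150 mm). Both ends (tray y = -162 and +162 mm) are open and flush. Origin: tray centre at bench level; z up; yaw within 0.15 rad.
- ferrule_bin: Fixed blue open bin with a layer of brass ferrules (23 to 31 mm deep), at one open end of the tray, +y or -y, its near wall 9 mm under the deck's edge. 200 mm along x (parallel to the tray's x, centred on it within 10 mm), 110 mm along y, 74 mm high (11 mm below the deck), walls 3 mm. Origin: centre of its underside at bench level, 208 mm from the tray's centre along tray y.
- handle_bin: An identical fixed blue bin at the tray's other open end, holding finished wooden handles; nothing may go in. All of it is lower than the deck. Origin: centre of its underside.
- ferrule1: One of the three equal loose brass ferrules: a plain short tube, outer diameter 28 mm, inner 24 mm, 20 mm high, about 28 g, standing on end on the deck. Origin: centre of its lower end; z is the tube's axis. Thin-walled: sweeping it takes under 2 N and it must not be squeezed. It slides flat when pushed by a fingertip held a few mm above the deck.
- ferrule2: One of the three equal loose brass ferrules: a plain short tube, outer diameter 28 mm, inner 24 mm, 20 mm high, about 28 g, standing on end on the deck. Origin: centre of its lower end; z is the tube's axis. Thin-walled: sweeping it takes under 2 N and it must not be squeezed. It slides flat when pushed by a fingertip held a few mm above the deck.
- ferrule3: One of the three equal loose brass ferrules: a plain short tube, outer diameter 28 mm, inner 24 mm, 20 mm high, about 28 g, standing on end on the deck. Origin: centre of its lower end; z is the tube's axis. Thin-walled: sweeping it takes under 2 N and it must not be squeezed. It slides flat when pushed by a fingertip held a few mm above the deck.
- awl_handle: Short pear-shaped wooden awl handle standing upright on the deck, brass ferrule on top: 38 mm widest diameter, foot 30 mm, 56 mm high, 50 g. Must stay standing. Origin: centre of its foot.
- hammer: Ball-pein hammer lying on the bench beyond the tray, 250 mm long; leave alone. Origin: on the bench below the middle of the handle.
- wax_tin: Round wax tin, 64 mm diameter, 50 mm high, on the bench on the robot's right; leave alone. Origin: centre of its underside.
- rasp_handle: Wooden rasp handle standing on the bench on the robot's left, 38 mm diameter, 118 mm high; leave alone. Origin: centre of its foot.

How it is judged (in metres and radians):
At the end, for the whole second after the job is handed in: All three ferrules lie at rest inside the ferrule bin (below its rim, between its walls) and the awl handle still stands upright on the deck within 12 mm of where it was (x of ferrule1 in the frame of ferrule_bin between -0.0995 and 0.0995 m and y of ferrule1 in the frame of ferrule_bin between -0.0545 and 0.0545 m and z of each of ferrule1, ferrule2, ferrule3 in the frame of ferrule_bin below 0.074 m and linear speed of each of ferrule1, ferrule2, ferrule3, awl_handle below 0.02 m/s and x of ferrule2 in the frame of ferrule_bin between -0.0995 and 0.0995 m and y of ferrule2 in the frame of ferrule_bin between -0.0545 and 0.0545 m and x of ferrule3 in the frame of ferrule_bin between -0.0995 and 0.0995 m and y of ferrule3 in the frame of ferrule_bin between -0.0545 and 0.0545 m and angle between awl_handle's own z axis and vertical below 0.15 rad and distance of awl_handle from where it was at the start of the episode below 0.012 m); the robot touches nothing.
It fails at once if a ferrule was picked up (raised more than 30 mm above the deck) (height (world z) of any of ferrule1, ferrule2, ferrule3 above 0.115 m).
It fails at once if a ferrule was pinched or crushed (the fingers bore on it with more than 15 N; sweeping takes under 2 N) (contact force between the fingers and ferrule1 above 15 N or contact force between the fingers and ferrule2 above 15 N or contact force between the fingers and ferrule3 above 15 N).
It fails at once if the awl handle was shifted more than 12 mm or tipped (distance of awl_handle from where it was at the start of the episode above 0.012 m or angle between awl_handle's own z axis and vertical above 0.3 rad).
It fails at once if the hammer, the wax tin or the rasp handle was moved more than 10 mm (distance of any of hammer, wax_tin, rasp_handle from where it was at the start of the episode above 0.01 m).
It also fails if it takes over 58 s, if anything falls off the work surface, if the arm or the gripper's body presses on something with over 40 N, if the wrist force passes 120 N, or if a joint passes its speed limit or range.

## Robot

A 6-joint arm with a two-finger parallel gripper is mounted at the origin on the work surface. World frame = base frame: x ahead of the robot, y to its left, z up, the work surface at z = 0. Lengths are in mm, angles in rad, forces in N, time in s.
With the tool pointing down it reaches from about 325 to 900 mm from the base axis. Payload 6.1 kg.
Tool frame: the origin (TCP) lies between the finger pads; the fingertips stand 8 mm ahead of it and the grasp point (between the pads) lies 11 mm behind it; z points along the fingers, y is the line along which they close (so a half turn about z gives the same grasp; the last joint's range is limited). The gripper opens to 85 mm and grips with 20 to 120 N. Pads are 22 mm wide; open, the fingers measure 114 mm over their backs; the gripper's body (76 mm by 85 mm) begins 54 mm behind the grasp point. The pads swing forward as they close: fully open they stand 13 mm farther back than shut.
Start: joints at [-0.126, 0.22, 1.526, -0, 1.395, -0.126], TCP at [624.993, -0.003, 239.3] pointing down, gripper open.
Joint ranges: [-2.98, 2.98], [-0.91, 2.08], [0.09, 2.57], [-1.24, 4.39], [0.2, 2.65], [-2.68, 2.68]. Speed limits (rad/s): [2.57, 2.57, 3.01, 3.14, 3.14, 3.14].

## Interface

Orientations are given as a rotation vector (axis times angle).
In Python, from cell import manip gives the robot as it stands.
- The arm moves only by the shell command python3 -m handwheel 'ROWS'. ROWS is JSON, a list that holds one entry, the list of rows, each a list of 7 numbers: the shift along the tool's x, y, z in units of 0.3 m (1.0 is 0.3 m), then the turn, a rotation vector about the tool's x, y, z in units of pi rad (1.0 is pi rad), then the opening, from 0 (shut) to 1 (fully open). In form: [[[dx, dy, dz, wx, wy, wz, grip], ...]]. A call has 1 to 8 rows; each row is the pose to reach, as a shift and turn from the pose commanded when the call began, along the tool's axes at that moment, turning the shorter way round; what a row does not reach only later rows make up. A row lasts 1/10 s, in which the tool goes at most 50 mm and 8.59 degrees, less where a joint would pass 70% of its speed; a pose out of reach is approached as far as the arm can. A call with a number of a shift or a turn outside -1 to 1 is refused whole. A call with a gripper value outside its range is refused whole. The fingers move at their own pace and stop on an object; the grip force is fixed at half the most. Time passes only in rows, so rows that repeat a pose let the fingers close. It gives the time, the measured TCP pose, the force, the opening and the grip force at its end, in the units of the state.
- manip.observe(): the state, without advancing time (a new reading comes with each control period).
- manip.camera(name): name is "scene" or "side" or "wrist"; returns a dict with "pixels" (400x640x3 uint8, red, green, blue), "fx", "fy", "cx", "cy" (pixels), "k1" (the pictures are not rectified: a ray, as slopes to the right and down, at radius r is drawn at 1 + k1 r^2 times it, then the intrinsics apply), "eye" and "orientation" of the camera in the world. Camera axes: x right, y down, z forward; pixel columns grow to the right and rows downward; lengths in mm; the calibration is good to about 2 mm. A picture is of the moment at which its call begins. There is no depth.
- manip.job_done(): hands the job in; it is judged then, once.
The state is a dict: "t": time; "q": joint angles; "qvel": joint speeds; "joint_torque": joint torques, N m; "ee_pos": TCP position; "ee_rot": TCP orientation; "ft_force": force on the tool from outside, world axes, zero at the start; "moment": the same for the moment, N m; "gripper_width": finger opening in mm; "gripper_force": force on a finger pad.
Only numpy, scipy, OpenCV 4.12 (cv2) and the standard library are available. Lean on these libraries where they do the work, as an engineer would, in place of code of your own. Each camera call takes 0.05 s, during which the arm holds its last target. There are 200 camera calls.

## Working session

There is one attempt and no reset: what is moved stays moved. The work goes in short steps, Python scripts to look and compute and a shell command to move; the robot and the scene stay as the last step left them, time stands still between calls to the robot, and variables do not carry over. Pictures are saved under pics/ and viewed, at most 11 in all, crops included, and the job is handed in when it is done.

```bash
mkdir -p pics; ls; cat > h.py <<'E'
import numpy as np, cv2
from scipy.spatial.transform import Rotation as R
from cell import manip
def cam(n):
    c=manip.camera(n); c['M']=None
    o=np.array(c['orientation'],float)
    c['M']=R.from_rotvec(o).as_matrix() if o.size==3 else (o.reshape(3,3) if o.size==9 else R.from_quat(o).as_matrix())
    return c
def ray(c,u,v):
    d=np.array([(u-c['cx'])/c['fx'],(v-c['cy'])/c['fy']]);s=d.copy()
    for _ in range(20): s=d/(1+c['k1']*(s@s))
    r=c['M']@np.array([s[0],s[1],1]); return np.array(c['eye'],float),r/np.linalg.norm(r)
def onplane(c,u,v,z):
    e,r=ray(c,u,v); return e+r*(z-e[2])/r[2]
def cross(a,b):
    A=np.zeros((3,3));y=np.zeros(3)
    for e,r in(a,b):
        P=np.eye(3)-np.outer(r,r);A+=P;y+=P@e
    return np.linalg.solve(A,y)
def save(c,n): cv2.imwrite('pics/'+n,c['pixels'][:,:,::-1])
E
python3 - <<'E'
from h import *
import pickle
for n in('scene','side','wrist'):
    c=cam(n); save(c,n+'0.png'); pickle.dump(c,open(n+'0.pkl','wb')); print(n,c['orientation'],c['eye'],c['fx'],c['k1'])
s=manip.observe();print(s)
E
```

```text
pics
scene [-0.81407976 -2.73483943  0.85023163] [ 919.08115202  599.26451595 1122.69740339] 423.81326318572087 0.0013425318889324755
side [-2.16614247  0.93656261 -0.40585277] [ -78.84517943 -610.97700999  896.17699425] 459.2307198587206 0.04493365329108102
wrist [ 2.80772430e+00 -2.27032627e-03 -3.45029536e-03] [624.99289806  84.83956892 372.74981158] 279.0357814321596 0.0065980840522932
{'t': 0.15, 'q': array([-1.26122752e-01,  2.21031531e-01,  1.52738959e+00, -1.00868779e-07,
        1.39472761e+00, -1.26110096e-01]), 'qvel': array([-1.47740342e-04, -2.35735820e-03, -3.39384602e-03,  1.60575438e-03,
        2.03940492e-04, -7.67555958e-06]), 'joint_torque': array([ 5.24838761e-04, -4.97483325e+01, -3.89904678e+01, -1.73041117e-04,
        7.14129725e-03, -8.50862284e-05]), 'ee_pos': array([6.24520280e+02, 4.27462868e-02, 2.38437028e+02]), 'ee_rot': array([-2.22058557e+00, -2.22055750e+00,  1.49678708e-03]), 'ft_force': array([ 1.01794443, -0.56311709,  0.76161087]), 'moment': array([ 0.01852716, -0.03094956, -0.00248973]), 'gripper_force': 0.0, 'gripper_width': 85.48253189479448}
```

View pics/scene0.png

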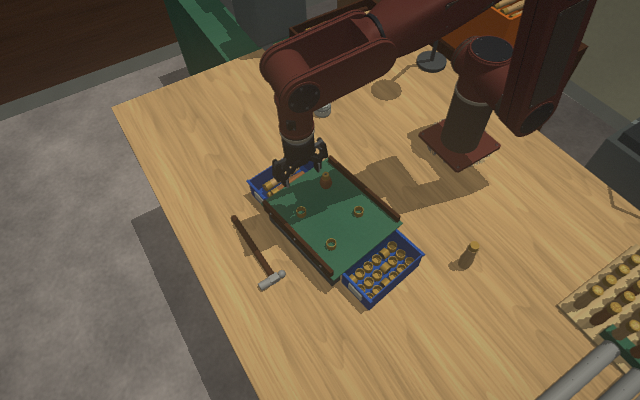

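View pics/side0.png

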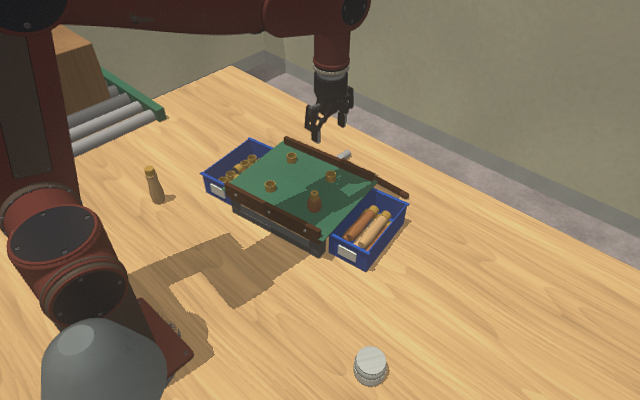

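View pics/wrist0.png

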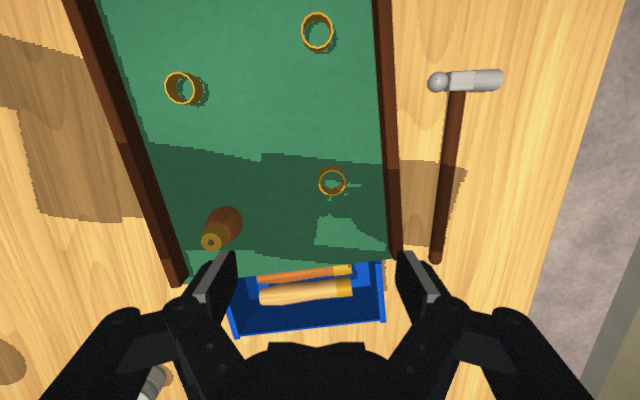

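The scene view shows ferrules at about (302,211), (359,211) and (331,244), the awl at (325,181) and the ferrule bin at (382,272), on the +y side. In the side view the ferrules are at (331,176), (270,187) and (291,158), with the awl at (314,200). In the wrist view they are at (332,182), (183,88) and (318,31), with the awl foot near (225,222).

```bash
python3 - <<'E'
from h import *
import pickle
P={'scene':[(302,211),(359,211),(331,244),(325,181)],'side':[(331,176),(270,187),(291,158),(314,200)],'wrist':[(332,182),(183,88),(318,31),(222,225)]}
C={};X={}
for n in P:
    c=C[n]=pickle.load(open(n+'0.pkl','rb'))
    hsv=cv2.cvtColor(c['pixels'],cv2.COLOR_RGB2HSV)
    m=((hsv[...,0]<32)&(hsv[...,1]>90)&(hsv[...,2]>40)).astype(np.uint8)
    X[n]=[]
    r=26 if n=='wrist' else 11
    for (u,v) in P[n]:
        k=np.zeros_like(m);cv2.circle(k,(u,v),r if v!=225 else 34,1,-1)
        ys,xs=np.where(m*k)
        b=(xs.min(),xs.max(),ys.min(),ys.max()); X[n].append(((b[0]+b[1])/2,(b[2]+b[3])/2)); print(n,(u,v),len(xs),b)
for i in range(4):
    print(i,'scene-side',cross(ray(C['scene'],*X['scene'][i]),ray(C['side'],*X['side'][i])).round(1),'wrist-side',cross(ray(C['wrist'],*X['wrist'][i]),ray(C['side'],*X['side'][i])).round(1),'wrist z95',onplane(C['wrist'],*X['wrist'][i],95).round(1))
for n in('wrist','scene','side'):
    c=C[n];hsv=cv2.cvtColor(c['pixels'],cv2.COLOR_RGB2HSV)
    m=((abs(hsv[...,0].astype(int)-75)<15)&(hsv[...,1]>70)&(hsv[...,2]>30)).astype(np.uint8)
    m=cv2.morphologyEx(m,cv2.MORPH_OPEN,np.ones((3,3)))
    cs=max(cv2.findContours(m,0,2)[0],key=lambda q:cv2.contourArea(q) if cv2.pointPolygonTest(q,tuple(map(float,(X[n][2][0]+ (25 if n=='wrist' else 12),X[n][2][1]-5))),False)>=0 else 0)
    pts=np.array([onplane(c,*p,85)[:2] for p in cs[:,0,:]],np.float32)
    rect=cv2.minAreaRect(pts);print(n,rect);print(cv2.boxPoints(rect).round(0).tolist())
    ap=cv2.approxPolyDP(cs,6,True)[:,0];print([(tuple(p),onplane(c,*p,85)[:2].round().tolist()) for p in ap.tolist()])
E
```

```text
scene (302, 211) 80 (np.int64(296), np.int64(305), np.int64(206), np.int64(217))
scene (359, 211) 71 (np.int64(354), np.int64(363), np.int64(206), np.int64(216))
scene (331, 244) 74 (np.int64(326), np.int64(335), np.int64(238), np.int64(249))
scene (325, 181) 150 (np.int64(320), np.int64(331), np.int64(172), np.int64(188))
side (331, 176) 106 (np.int64(326), np.int64(335), np.int64(171), np.int64(182))
side (270, 187) 108 (np.int64(265), np.int64(275), np.int64(180), np.int64(192))
side (291, 158) 91 (np.int64(287), np.int64(296), np.int64(152), np.int64(163))
side (314, 200) 229 (np.int64(307), np.int64(321), np.int64(190), np.int64(211))
wrist (332, 182) 407 (np.int64(318), np.int64(345), np.int64(165), np.int64(195))
wrist (183, 88) 707 (np.int64(164), np.int64(202), np.int64(72), np.int64(104))
wrist (318, 31) 521 (np.int64(301), np.int64(333), np.int64(12), np.int64(52))
wrist (222, 225) 1307 (np.int64(201), np.int64(241), np.int64(206), np.int64(250))
0 scene-side [639.9   1.6  95.9] wrist-side [641.2   3.5  93.8] wrist z95 [640.4   4.5  95. ]
1 scene-side [500.8  91.5  97. ] w
[... 867 characters left out ...]
, 70.18090057373047), (258.37860107421875, 277.24456787109375), 8.43682861328125)
[[417.0, 188.0], [457.0, -86.0], [713.0, -48.0], [672.0, 226.0]]
[((317, 184), [544.0, -62.0]), ((315, 193), [567.0, -37.0]), ((310, 187), [568.0, -64.0]), ((299, 196), [612.0, -54.0]), ((307, 215), [627.0, 16.0]), ((292, 227), [683.0, 27.0]), ((335, 278), [667.0, 223.0]), ((400, 222), [418.0, 182.0]), ((365, 195), [446.0, 51.0]), ((335, 195), [521.0, 2.0]), ((336, 187), [502.0, -21.0]), ((325, 192), [540.0, -24.0])]
side ((610.8861694335938, -5.531749725341797), (8.133670806884766, 5.341745376586914), 42.25916290283203)
[[606.0, -6.0], [610.0, -10.0], [616.0, -5.0], [612.0, -1.0]]
[((324, 185), [612.0, -1.0])]
```

```bash
python3 -m handwheel '[[[0.15,0.013,0,0,0,-0.024,0.19],[0.293,0.026,0,0,0,-0.047,0.19],[0.293,0.026,0.1,0,0,-0.047,0.19],[0.293,0.026,0.1,0,0,-0.047,0.19],[0.293,0.026,0.1,0,0,-0.047,0.19]]]'
python3 - <<'E'
from h import *
c=cam('wrist');save(c,'wrist1.png');import pickle;pickle.dump(c,open('wrist1.pkl','wb'))
s=manip.observe();print(s['ee_pos'],R.from_rotvec(s['ee_rot']).as_matrix().round(3),s['gripper_width'])
E
```

```text
t: 0.65
ee_pos: [631.9, 87.6, 208.3]
ee_rot: [-2.05, -2.378, 0.003]
ft_force: [0.3, -0.4, 0.5]
gripper_width: 16.2
gripper_force: 0.0
[632.72810309  87.24109226 209.55420263] [[-0.146  0.989 -0.001]
 [ 0.989  0.146 -0.   ]
 [-0.    -0.001 -1.   ]] 16.14052984831611
```

View pics/wrist1.png

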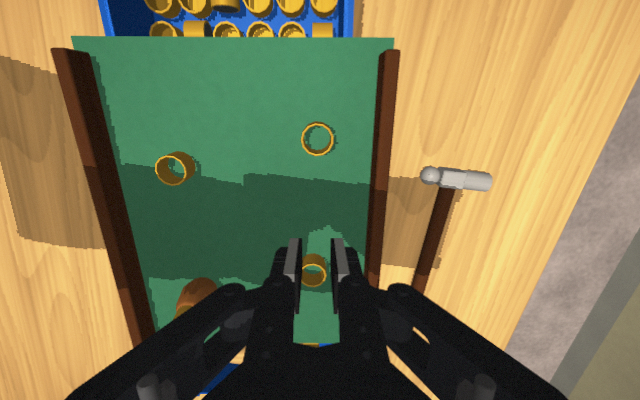

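The wrist view is square with the tray. F2 is at (318,139), F1 at (175,169) and F0 at (313,270), with the deck's +y edge along row 38 (columns 72 to 394) and the ferrule bin beyond it, columns 105–352.

```bash
python3 - <<'E'
from h import *
import pickle
c=pickle.load(open('wrist1.pkl','rb'));p=np.array([632.8,87.8]);a=-0.0471*np.pi
ty=np.array([np.cos(a),-np.sin(a)]);tx=np.array([np.sin(a),np.cos(a)])
for n,u,v,z in[('F2',318,139,105),('F1',170,168,103),('F0',313,270,105),('edgeL',72,37,85),('edgeR',394,39,85),('rimL',135,300,85),('rimR',367,280,85),('binL',112,37,74),('binR',352,37,74)]:
    w=onplane(c,u,v,z)[:2];d=w-p;print(n,w.round(1),'tool x,y',(d@tx).round(1),(d@ty).round(1))
E
```

```text
F2 [625.9 139.2] tool x,y 51.8 0.7
F1 [500.8  94.9] tool x,y 26.5 -129.5
F0 [640.   10.9] tool x,y -77.1 -4.2
edgeL [416.  188.4] tool x,y 131.5 -199.6
edgeR [675.9 225.4] tool x,y 129.7 62.9
rimL [449.4 -70.7] tool x,y -129.8 -204.8
rimR [701.8  -6.5] tool x,y -103.5 54.3
binL [440.7 194.2] tool x,y 133.5 -174.3
binR [642.6 224. ] tool x,y 133.3 29.8
```

```bash
python3 -m handwheel '[[[0,0,0.13,0,0,0,0.19],[0,0,0.25,0,0,0,0.19],[0,0,0.34,0,0,0,0.19],[0,0,0.373,0,0,0,0.19],[0.03,0,0.373,0,0,0,0.19],[0.06,0,0.373,0,0,0,0.19],[0.08,0,0.373,0,0,0,0.19],[0.1,0,0.373,0,0,0,0.19]]]' && python3 -m handwheel '[[[0.03,-0.004,0,0,0,0,0.19],[0.06,-0.008,0,0,0,0,0.19],[0.09,-0.013,0,0,0,0,0.19],[0.12,-0.017,0,0,0,0,0.19],[0.15,-0.022,0,0,0,0,0.19],[0.18,-0.026,0,0,0,0,0.19],[0.2,-0.029,0,0,0,0,0.19]]]'
python3 - <<'E'
from h import *
c=cam('wrist');save(c,'wrist2.png')
E
```

```text
t: 1.5
ee_pos: [629.5, 118.6, 99.5]
ee_rot: [2.049, 2.378, 0.004]
ft_force: [0.3, 0.7, 1.7]
gripper_width: 15.9
gripper_force: 0.1
t: 2.2
ee_pos: [610.6, 176.6, 97.3]
ee_rot: [-2.051, -2.38, 0.0]
ft_force: [-0.2, 0.1, -0.1]
gripper_width: 16.2
gripper_force: 0.1
```

View pics/wrist2.png

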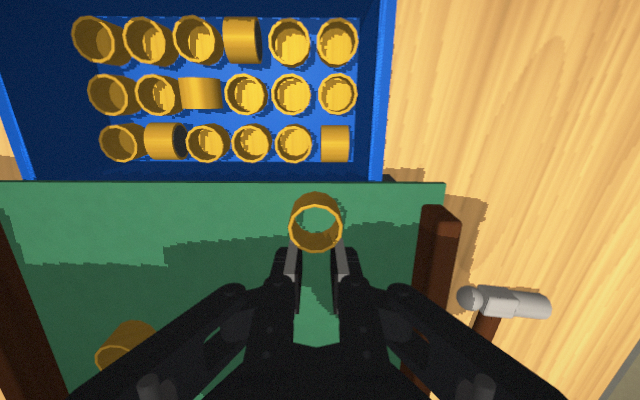

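The ferrule at (316,222) is cradled between both fingertips and heading for the deck edge (row 181), well inside the bin's right wall (column 380). I'll push it over the edge.

```bash
python3 -m handwheel '[[[0.03,0,0,0,0,0,0.19],[0.06,0,0,0,0,0,0.19],[0.09,0,0,0,0,0,0.19],[0.12,0,0,0,0,0,0.19],[0.135,0,0,0,0,0,0.19],[0.135,0,0,0,0,0,0.19],[0.135,0,0,0,0,0,0.19]]]'
python3 - <<'E'
from h import *
c=cam('wrist');save(c,'wrist3.png')
E
```

```text
t: 2.95
ee_pos: [605.0, 215.7, 97.3]
ee_rot: [2.051, 2.38, -0.0]
ft_force: [-1.3, 0.6, 0.7]
gripper_width: 16.2
gripper_force: 0.0
```

View pics/wrist3.png

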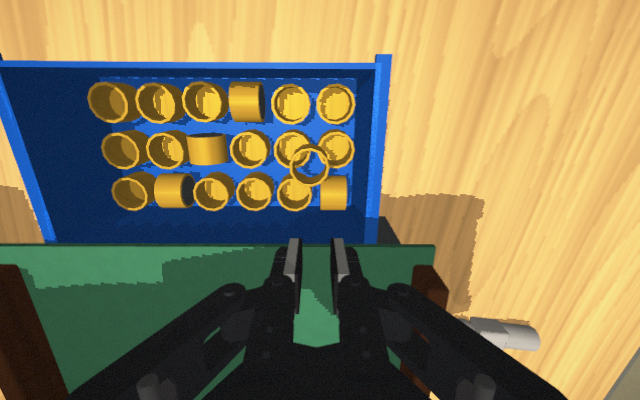

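F2 now lies in the bin, at about (309,165). Next is F1.

```bash
python3 -m handwheel '[[[0,0,-0.1,0,0,0,0.19],[-0.05,-0.03,-0.2,0,0,0,0.19],[-0.2,-0.13,-0.2,0,0,0,0.19],[-0.33,-0.23,-0.2,0,0,0,0.19],[-0.45,-0.34,-0.2,0,0,0,0.19],[-0.513,-0.403,-0.2,0,0,0,0.19],[-0.513,-0.403,-0.2,0,0,0,0.19],[-0.513,-0.403,-0.2,0,0,0,0.19]]]'
python3 - <<'E'
from h import *
c=cam('wrist');save(c,'wrist4.png')
E
```

```text
t: 3.8
ee_pos: [508.2, 44.9, 157.9]
ee_rot: [2.054, 2.376, 0.001]
ft_force: [0.6, 0.6, -0.5]
gripper_width: 16.4
gripper_force: 0.0
```

View pics/wrist4.png

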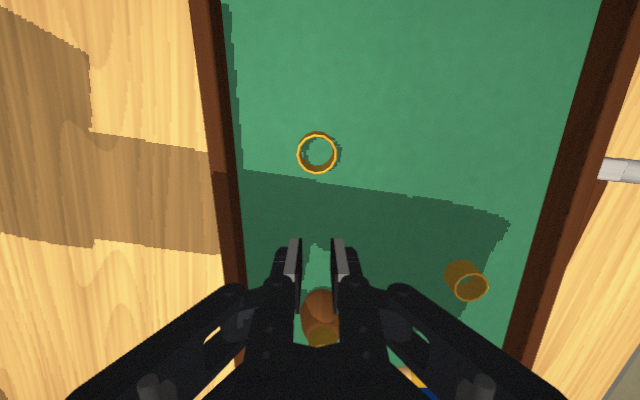

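F1, at (317,153), is centred ahead of the fingers (columns 292–340). The awl, at (320,315), is well behind them. Now I'll lower and sweep.

```bash
python3 -m handwheel '[[[0,0,0.1,0,0,0,0.19],[0,0,0.18,0,0,0,0.19],[0,0,0.2,0,0,0,0.19],[0.03,0,0.2,0,0,0,0.19],[0.06,0,0.2,0,0,0,0.19],[0.08,0,0.2,0,0,0,0.19],[0.1,0,0.2,0,0,0,0.19],[0.13,0,0.2,0,0,0,0.19]]]' && python3 -m handwheel '[[[0.04,0,0,0,0,0,0.19],[0.08,0,0,0,0,0,0.19],[0.12,0,0,0,0,0,0.19],[0.16,0,0,0,0,0,0.19],[0.2,0,0,0,0,0,0.19],[0.24,0,0,0,0,0,0.19],[0.27,0,0,0,0,0,0.19],[0.3,0,0,0,0,0,0.19]]]' && python3 -m handwheel '[[[0.03,0,0,0,0,0,0.19],[0.06,0,0,0,0,0,0.19],[0.083,0,0,0,0,0,0.19],[0.083,0,0,0,0,0,0.19],[0.083,0,0,0,0,0,0.19],[0.083,0,0,0,0,0,0.19]]]'
python3 - <<'E'
from h import *
c=cam('wrist');save(c,'wrist5.png')
E
```

```text
t: 4.65
ee_pos: [502.9, 84.8, 98.3]
ee_rot: [2.051, 2.378, 0.002]
ft_force: [0.7, 0.1, 0.4]
gripper_width: 16.7
gripper_force: 0.2
t: 5.45
ee_pos: [488.9, 174.1, 97.4]
ee_rot: [-2.051, -2.38, 0.0]
ft_force: [1.1, -0.5, 0.1]
gripper_width: 16.3
gripper_force: 0.2
t: 6.05
ee_pos: [485.4, 197.7, 97.4]
ee_rot: [2.052, 2.379, -0.0]
ft_force: [0.0, 0.7, -0.1]
gripper_width: 15.8
gripper_force: 0.0
```

View pics/wrist5.png

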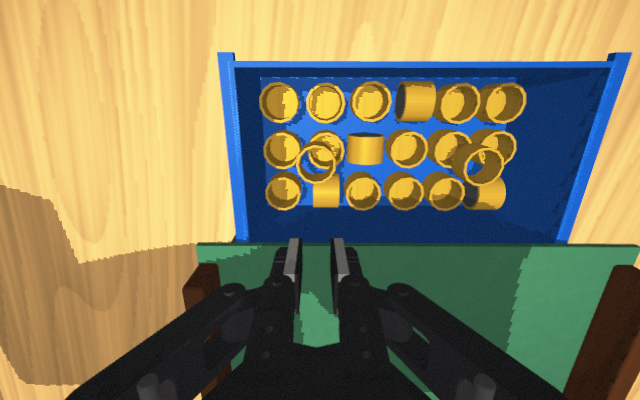

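F1, at (317,160), joins F2, at (483,165), in the bin. Next is F0: I'll move sideways first, then back, to keep away from the awl.

```bash
python3 -m handwheel '[[[0,0,-0.12,0,0,0,0.19],[0,0.12,-0.22,0,0,0,0.19],[-0.05,0.27,-0.22,0,0,0,0.19],[-0.15,0.38,-0.22,0,0,0,0.19],[-0.3,0.415,-0.22,0,0,0,0.19],[-0.46,0.415,-0.22,0,0,0,0.19],[-0.61,0.415,-0.22,0,0,0,0.19],[-0.72,0.415,-0.22,0,0,0,0.19]]]' && python3 -m handwheel '[[[-0.1,0,0,0,0,0,0.19],[-0.152,0,0,0,0,0,0.19],[-0.152,0,0,0,0,0,0.19],[-0.152,0,0,0,0,0,0.19]]]'
python3 - <<'E'
from h import *
c=cam('wrist');save(c,'wrist6.png')
E
```

```text
t: 6.9
ee_pos: [640.5, -0.8, 163.2]
ee_rot: [2.054, 2.377, -0.001]
ft_force: [0.8, 0.1, 0.4]
gripper_width: 16.3
gripper_force: 0.0
t: 7.3
ee_pos: [646.8, -41.8, 163.2]
ee_rot: [-2.051, -2.378, -0.0]
ft_force: [-0.1, 0.2, 0.7]
gripper_width: 16.4
gripper_force: 0.0
```

View pics/wrist6.png

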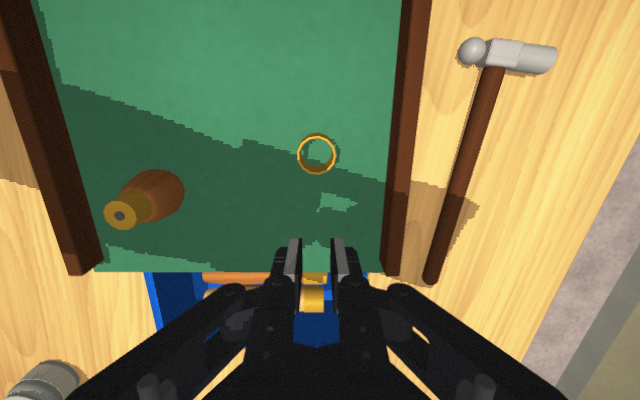

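F0, at (317,153), is centred ahead of the fingers, and the awl, at (165,190), is far to the left. Now I'll lower and sweep the full length.

```bash
python3 -m handwheel '[[[0,0,0.11,0,0,0,0.19],[0,0,0.2,0,0,0,0.19],[0,0,0.22,0,0,0,0.19],[0.03,0,0.22,0,0,0,0.19],[0.06,0,0.22,0,0,0,0.19],[0.08,0,0.22,0,0,0,0.19],[0.1,0,0.22,0,0,0,0.19],[0.13,0,0.22,0,0,0,0.19]]]' && python3 -m handwheel '[[[0.04,0,0,0,0,0,0.19],[0.08,-0.003,0,0,0,0,0.19],[0.12,-0.006,0,0,0,0,0.19],[0.16,-0.009,0,0,0,0,0.19],[0.2,-0.012,0,0,0,0,0.19],[0.24,-0.015,0,0,0,0,0.19],[0.28,-0.018,0,0,0,0,0.19],[0.32,-0.021,0,0,0,0,0.19]]]' && python3 -m handwheel '[[[0.04,-0.003,0,0,0,0,0.19],[0.08,-0.006,0,0,0,0,0.19],[0.12,-0.009,0,0,0,0,0.19],[0.16,-0.009,0,0,0,0,0.19],[0.2,-0.009,0,0,0,0,0.19],[0.24,-0.009,0,0,0,0,0.19],[0.28,-0.009,0,0,0,0,0.19],[0.31,-0.009,0,0,0,0,0.19]]]' && python3 -m handwheel '[[[0.03,0,0,0,0,0,0.19],[0.06,0,0,0,0,0,0.19],[0.09,0,0,0,0,0,0.19],[0.112,0,0,0,0,0,0.19],[0.112,0,0,0,0,0,0.19],[0.112,0,0,0,0,0,0.19],[0.112,0,0,0,0,0,0.19],[0.112,0,0,0,0,0,0.19]]]'
python3 - <<'E'
from h import *
c=cam('wrist');save(c,'wrist7.png')
E
```

```text
t: 8.15
ee_pos: [641.9, -3.5, 98.6]
ee_rot: [2.05, 2.378, 0.001]
ft_force: [0.3, -0.9, 0.8]
gripper_width: 16.0
gripper_force: 0.3
t: 8.95
ee_pos: [620.7, 91.1, 97.4]
ee_rot: [-2.051, -2.379, 0.0]
ft_force: [-0.2, -1.1, -0.2]
gripper_width: 16.1
gripper_force: 0.3
t: 9.75
ee_pos: [604.4, 182.8, 97.4]
ee_rot: [-2.051, -2.38, -0.0]
ft_force: [0.1, -0.6, 0.9]
gripper_width: 16.6
gripper_force: 0.3
t: 10.55
ee_pos: [599.7, 214.5, 97.4]
ee_rot: [-2.052, -2.379, 0.0]
ft_force: [-0.5, -0.3, -0.3]
gripper_width: 16.2
gripper_force: 0.0
```

View pics/wrist7.png

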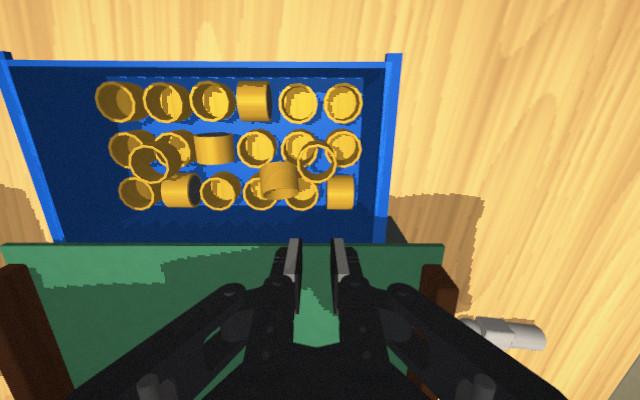

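All three loose ferrules lie in the bin, at (153,163), (280,180) and (317,160). I'll raise the arm, let things settle, check the awl with the side camera and hand in.

```bash
python3 -m handwheel '[[[0,0,-0.1,0,0,0,0.19],[0,0,-0.25,0,0,0,0.19],[0,0,-0.4,0,0,0,0.19],[0,0,-0.5,0,0,0,0.19],[0,0,-0.5,0,0,0,0.19],[0,0,-0.5,0,0,0,0.19],[0,0,-0.5,0,0,0,0.19],[0,0,-0.5,0,0,0,0.19]]]'
python3 - <<'E'
from h import *
c=cam('side');save(c,'side1.png')
E
```

```text
t: 11.4
ee_pos: [598.7, 214.6, 245.2]
ee_rot: [-2.05, -2.377, 0.005]
ft_force: [-0.7, 0.6, 0.8]
gripper_width: 16.1
gripper_force: 0.0
```

View pics/side1.png

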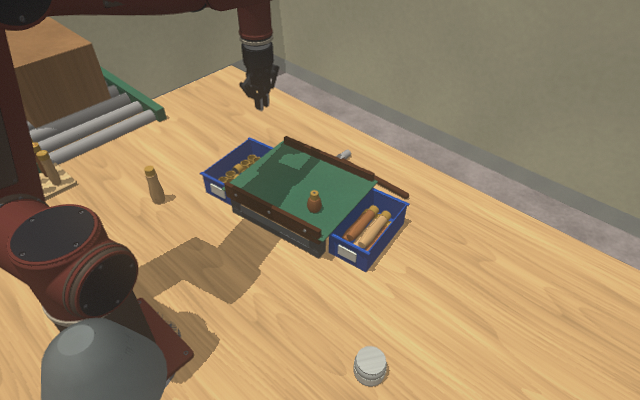

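The deck is clear. The awl still stands at (314,201), and the rasp handle, wax tin and hammer are where they were.

```bash
python3 -c "
from cell import manip
print(manip.job_done())"
```

```text
the job is handed in; nothing more can be done
None
```

I swept all three ferrules into the ferrule bin and handed the job in at about 11.5 s; the last picture shows the awl handle still standing where it was and nothing else moved, but no verdict came back.

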